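# Probe a ukulele top at the red ring

## Task

Take the plunger gauge out of its wooden stand and check its zero first: hold it upright with its tip pressed on the middle of the round steel setting block, plunger about half in, for a second. Then hold it square to the sloping ukulele top with the tip inside the red ring and the plunger again about half in, and finish like that, still holding the gauge there. Press lightly, never driving the plunger all the way in, keep the hand itself off the ukulele top, and leave everything else on the bench where it is.

Things in the scene. Friction and masses are not known exactly. Their poses are not given: they have to be found in the camera images.
- gauge_grip (a point): Grip centre of the gauge, on its axis; +z along the axis, away from the tip. A round aluminium instrument, 28 diameter, about 0.2 kg, alike all round, at first upright in the stand. The knurled grip reaches from 26 below this point (black collar, 46 diameter, 6 thick, resting on the stand) to 30 above (the top). The 28 barrel goes on below the collar, in the stand's hole, to 68 below this point.
- gauge_tip (a point): Tip of the gauge's plunger: an 8 diameter steel pin with a round end. This point is its very end, on the gauge's axis, 90 below gauge_grip when the plunger is out (22 below the barrel).
- plunger (a joint): How far the gauge's plunger is pushed in, in m: 0 fully out, 0.012 fully in (end stop). A spring pushes it out: about 1 N at the start, 3.2 N at half travel (0.006), 5 N at the end.
- gauge: The gauge as a whole, the plunger included; origin on its axis at the underside of the collar, 32 below gauge_grip.
- stand: Fixed dark wooden block 74 x 74, 70 high, with an upright through hole of 34 diameter in its middle that holds the gauge; origin under its centre.
- block_top (a point): Centre of the level top face of the steel setting block: a fixed round steel disc, 48 diameter, on a grey 70 x 70 foot 12 high; its top face is 24 above the bench.
- block: The same setting block; origin under its centre.
- plate: Fixed pale ukulele top, 300 (its y) by 200 (its x), on a brown workboard (350 x 250) sloping 0.24 rad (14 degrees), rising away from the robot. Origin mid-face; +z square out of the face, x up the slope, y level. Flat but for three braces along x (8 wide, 8 high, at y -86, -20, +52) and a black clamp at the +y end (y 135 to 200, up to 25 above the face). The dark disc is the sound hole.
- red_spot (a point): Centre of the red ring drawn on the face of the ukulele top: 16 inside, 26 outside diameter, its centre at least 14 from any brace. The point lies on the face; its own z axis is vertical, not square to the face. A blue and a black ring of the same size lie in other bays; which ring is in which bay varies.
- chisel: loose bystander: wood-handled chisel, 240 long, 26 thick, lying on the bench; origin under its middle
- plane: loose bystander: dark steel block plane 150 x 46 x 65; origin under its centre
- glue: loose bystander: yellow glue bottle, 48 diameter, 120 tall, standing; origin under its centre
- brace_stick: loose bystander: spruce stick 160 x 12 x 14 lying on the bench; origin under its centre
- jar: loose bystander: blue ceramic cup, 72 diameter, 90 tall; origin under its centre
- mallet: loose bystander: wooden mallet, 215 long, head 50 x 90 x 50, lying; origin near the head, on the bench
Mind the look-alikes: they are no part of the job. What is shaped like the gauge but green or pink is not meant.

How it is judged (in metres and radians):
On the way:
1. the gauge, held upright in the fingers, is pressed on the middle of the setting block with its plunger about half in (value of joint plunger between 0.0025 and 0.0095 m and contact force between the fingers and gauge above 2 N and distance between gauge_tip and block_top below 0.013 m and angle between gauge_grip's own z axis and vertical below 0.14 rad and contact force between gauge and block between 0.8 and 8 N), for 0.4 s.
At the end, for the whole second after the job is handed in: Fingers still grip the still gauge; tip pressed on the ukulele top within 8 mm of the red ring's centre, axis within 0.14 rad (8 deg) of square to the face, plunger 2.5 to 9.5 mm in, 0.8 to 8 N on the face, gauge touching neither stand nor block (value of joint plunger between 0.0025 and 0.0095 m and contact force between the fingers and gauge above 2 N and distance between gauge_tip and red_spot below 0.008 m and angle between the z axis of gauge_grip and the z axis of plate, either way round below 0.14 rad and contact force between gauge and plate between 0.8 and 8 N and contact force between gauge and block below 0.05 N and contact force between gauge and stand below 0.05 N and linear speed of gauge below 0.01 m/s); the arm keeps its last pose, push and grip.
It fails at once if the plunger is driven all the way in (value of joint plunger above 0.0115 m).
It fails at once if the ukulele top or its workboard is pressed hard (contact force between gauge and plate above 12 N).
It fails at once if the hand or arm touches the ukulele top or its workboard (contact force between any of the arm, the fingers and plate above 1 N).
It fails at once if something else on the bench is moved (distance of any of chisel, plane, glue, brace_stick, jar, mallet from where it was at the start of the episode above 0.02 m).
It also fails if it takes over 42 s, if anything falls off the work surface, if the arm or the gripper's body presses on something with over 40 N, if the wrist force passes 120 N, or if a joint passes its speed limit or range.

## Robot

A 6-joint arm with a two-finger parallel gripper is mounted at the origin on the work surface. World frame = base frame: x ahead of the robot, y to its left, z up, the work surface at z = 0. Lengths are in m, angles in degrees, forces in N, time in s.
With the tool pointing down it reaches from about 0.375 to 0.9 m from the base axis. Payload 3.1 kg.
Tool frame: the origin (TCP) lies on the centre line of the jaws, within the pads' length; the fingertips stand 25 mm ahead of it and the grasp point (between the pads) lies 6 mm ahead of it; z points along the fingers, y is the line along which they close (so a half turn about z gives the same grasp; the last joint's range is limited). The gripper opens to 87 mm and grips with 3 to 60 N. Pads are 19 mm wide; open, the fingers measure 117 mm over their backs; the gripper's body (75 mm by 190 mm) begins 51 mm behind the grasp point.
Start: joints at [-87.577, 30.224, 82.088, -0, 67.689, -10.227], TCP at [0.137, -0.61, 0.248] pointing down, gripper open.
Joint ranges: [-176.69, 176.69], [-43.24, 126.21], [12.49, 139.97], [-82, 262], [0, 151.66], [-163.58, 163.58]. Speed limits (degrees/s): [159.86, 159.86, 180, 180, 180, 180].

## Interface

Orientations are given as a 3x3 rotation matrix whose columns are the frame's x, y, z axes.
In Python, from rig import * gives the robot as it stands.
- The arm moves only by the tool step_arm, never from a script. Its argument "steps" is a list of rows, each a list of 7 numbers: the shift along the tool's x, y, z normalised to -1 to 1, where 1 is 0.3 m, then the turn, a rotation vector about the tool's x, y, z normalised to -1 to 1, where 1 is 45 degrees, then the gripper's target within -1 to 1 (shut at 1, half-way at 0, fully open at -1). A call has 1 to 8 rows; each row is the pose to reach, as a shift and turn from the pose commanded when the call began, along the tool's axes at that moment; what a row does not reach only later rows make up. A row lasts 1/12 s, in which the tool goes at most 41.7 mm and 7.16 degrees, less where a joint would pass 70% of its speed; a pose out of reach is approached as far as the arm can. A call with a number of a shift or a turn outside -1 to 1 is refused whole. A call with a gripper value outside its range is refused whole. The fingers move at their own pace and stop on an object; the grip force is fixed at half the most. Time passes only in rows, so rows that repeat a pose let the fingers close. It gives the time, the measured TCP pose, the force, the opening and the grip force at its end, in the units of the state.
- read_state(): the state, without advancing time (a new reading comes with each control period).
- capture(name): name is "side" or "top" or "wrist"; returns a dict with "image" (420x560x3 uint8, red, green, blue), "vertical_fov" (degrees; the focal length in pixels is half the picture's height over the tangent of half this angle, whatever the lens; pixels are square), "cx", "cy" (the principal point, pixels), "world_from_camera" (4x4, takes a point from camera to world coordinates); the wrist camera has in their place "T_tool_cam" (4x4, takes a point from camera to tool coordinates, whose origin is the TCP and whose axes are the flange's). Camera axes: x right, y down, z forward; pixel columns grow to the right and rows downward; lengths in m; the calibration is good to about 2 mm. A picture is of the moment at which its call begins: read the wrist's pose just before it. There is no depth.
- hand_in(): hands the job in; it is judged then, once.
The state is a dict: "time_s": time; "joint_positions": joint angles; "qvel": joint speeds; "tau": joint torques, N m; "position": TCP position; "tcp_rot": TCP orientation; "force": force on the tool from outside, world axes, zero at the start; "moment": the same for the moment, N m; "opening": opening from 0.0 (shut) to 1.0 (fully open); "grasp_force": force on a finger pad.
Only numpy, scipy, OpenCV 4.12 (cv2) and the standard library are available. Lean on these libraries where they do the work, as an engineer would, in place of code of your own. Each camera call takes 0.05 s, during which the arm holds its last target. There are 200 camera calls.

## Working session

There is one attempt and no reset: what is moved stays moved. The work goes in short steps, Python scripts to look and compute and a tool call to move; the robot and the scene stay as the last step left them, time stands still between calls to the robot, and variables do not carry over. Pictures are saved under pics/ and viewed, at most 10 in all, crops included, and the job is handed in when it is done.

Besides the shell and the picture viewer there is one more tool, called after "Call:" by a JSON object that holds its "op" and its "data". step_arm: Moves the arm, as the interface text tells. Scaled input: -1 to 1 covers 0.3 m each way for a shift and 45 degrees each way for a turn. Its arguments: {"type":"object","properties":{"steps":{"type":"array"}},"required":["steps"]}

```bash
mkdir -p pics; cat > h.py <<'E'
from rig import *
import numpy as np, cv2
def save(n,img,crop=None,s=1):
    if crop: r0,r1,c0,c1=crop; img=img[r0:r1,c0:c1]
    if s!=1: img=cv2.resize(img,None,fx=s,fy=s,interpolation=cv2.INTER_CUBIC)
    cv2.imwrite('pics/'+n,img[:,:,::-1])
def cam(c,st=None):
    f=c['image'].shape[0]/2/np.tan(np.radians(c['vertical_fov'])/2)
    if 'world_from_camera' in c: T=np.array(c['world_from_camera'])
    else:
        W=np.eye(4);W[:3,:3]=st['tcp_rot'];W[:3,3]=st['position'];T=W@np.array(c['T_tool_cam'])
    return f,c['cx'],c['cy'],T
def ray(k,u,v):
    f,cx,cy,T=k; d=T[:3,:3]@np.array([(u-cx)/f,(v-cy)/f,1]); return T[:3,3],d
def onz(k,u,v,z):
    o,d=ray(k,u,v); return o+d*(z-o[2])/d[2]
def proj(k,p):
    f,cx,cy,T=k; q=T[:3,:3].T@(np.array(p)-T[:3,3]); return np.array([f*q[0]/q[2]+cx,f*q[1]/q[2]+cy])
def tri(k1,p1,k2,p2):
    o1,d1=ray(k1,*p1);o2,d2=ray(k2,*p2)
    s=np.linalg.lstsq(np.c_[d1,-d2],o2-o1,rcond=None)[0]
    a=o1+s[0]*d1;b=o2+s[1]*d2
    return (a+b)/2,np.linalg.norm(a-b)
E
python3 - <<'E'
from h import *
import pickle
st=read_state();d={}
for n in('side','top','wrist'):
    c=capture(n);d[n]=(c['image'],cam(c,st));save(n+'0.png',c['image'])
    print(n,c['vertical_fov'],c['cx'],c['cy'],d[n][1][3].round(3).tolist())
pickle.dump(d,open('d0.pkl','wb'))
print(st['position'],np.round(st['tcp_rot'],3).tolist(),st['force'],st['opening'],st['time_s'])
im=np.vstack([d['top'][0],]);
E
```

```text
side 52.193558014240786 275.8591656271367 211.06636212218314 [[0.995, -0.049, 0.082, 0.467], [-0.095, -0.638, 0.764, -0.911], [0.015, -0.768, -0.64, 0.866], [0.0, 0.0, 0.0, 1.0]]
top 51.18974477027266 275.9653915834955 213.1531361583412 [[0.025, -0.989, 0.143, 0.35], [-1.0, -0.025, 0.0, 0.033], [0.003, -0.143, -0.99, 1.493], [0.0, 0.0, 0.0, 1.0]]
wrist 64.62219693510923 284.6500820350913 211.06426710068698 [[0.218, -0.946, -0.239, 0.202], [-0.976, -0.212, -0.052, -0.595], [-0.002, 0.244, -0.97, 0.384], [0.0, 0.0, 0.0, 1.0]]
[ 0.13685824 -0.60914575  0.24656798] [[0.976, 0.219, -0.0], [0.219, -0.976, 0.002], [0.0, -0.002, -1.0]] [-0.18296612  0.18242164 -0.04024688] 0.9993549304580805 0.0
```

View pics/top0.png

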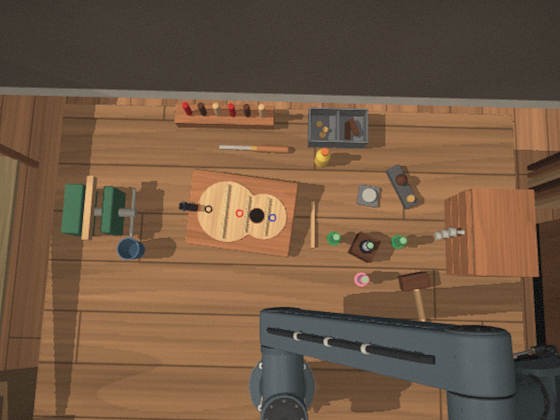

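View pics/side0.png

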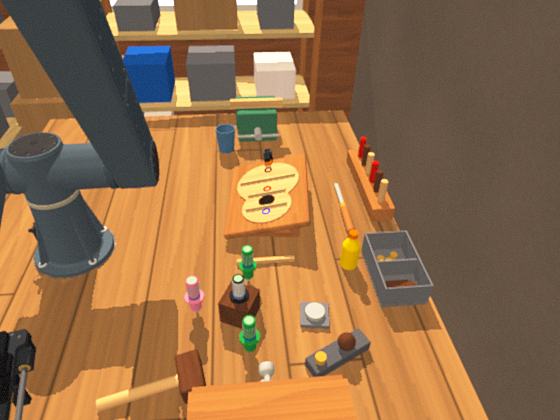

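The side and top views show:
- **Gauge candidates (top view):** grey one in the dark stand (367,246), green (334,239), green (400,241), pink (361,280). The grey one in the stand fits the description.
- **Setting block:** (369,195).
- **Rings on the ukulele top:** red (239,213), blue (272,217), black (209,209).

I'll confirm the gauge in one enlarged crop and measure.

```bash
python3 - <<'E'
from h import *
import pickle
d=pickle.load(open('d0.pkl','rb'))
T,kt=d['top'];S,ks=d['side']
a=cv2.resize(T[175:295,315:415],(400,480),interpolation=cv2.INTER_CUBIC)
b=cv2.resize(S[240:360,170:270],(400,480),interpolation=cv2.INTER_CUBIC)
save('c1.png',np.hstack([a,b]))
def ms(im,box,f):
    r0,r1,c0,c1=box; h=cv2.cvtColor(im[r0:r1,c0:c1],cv2.COLOR_RGB2HSV).astype(int)
    m=f(h[...,0],h[...,1],h[...,2]).astype(np.uint8)
    n,l,s,c=cv2.connectedComponentsWithStats(m,connectivity=8)
    i=1+s[1:,4].argmax(); return c[i]+[c0,r0],s[i,4]
red=lambda h,s,v:((h<6)|(h>172))&(s>150)&(v>120)
rt=ms(T,(195,235,222,256),red); rs=ms(S,(165,225,240,300),red)
print('red',rt,rs,tri(kt,rt[0],ks,rs[0]))
blu=lambda h,s,v:(h>105)&(h<140)&(s>70)
bt=ms(T,(200,235,262,285),blu); bs=ms(S,(195,225,250,285),blu)
print('blue',bt,bs,tri(kt,bt[0],ks,bs[0]))
br=lambda h,s,v:(s<50)&(v>130)
gt=ms(T,(180,210,355,385),br); gs=ms(S,(300,330,300,330),br)
print('block',gt,gs,tri(kt,gt[0],ks,gs[0]),onz(kt,*gt[0],.024),onz(ks,*gs[0],.024))
bt=ms(T,(230,262,352,382),lambda h,s,v:(s<70)&(v>110)); print('gauge top',bt,onz(kt,*bt[0],.132))
E
```

```text
red (array([239.22727273, 212.77272727]), np.int32(22)) (array([270., 188.]), np.int32(1)) (array([0.55822031, 0.1538145 , 0.06789845]), np.float64(0.007693139791222891))
blue (array([271.95, 217.6 ]), np.int32(20)) (array([265.68421053, 210.47368421]), np.int32(19)) (array([0.5405996 , 0.04581696, 0.06868521]), np.float64(0.00071174435675326))
block (array([368.51204819, 194.71686747]), np.int32(166)) (array([313.92371134, 311.98969072]), np.int32(485)) (array([ 0.63382938, -0.28253683,  0.01540235]), np.float64(0.003529986071255782)) [ 0.63396473 -0.28077645  0.024     ] [ 0.63036173 -0.28912868  0.024     ]
gauge top (array([367.51470588, 245.70588235]), np.int32(68)) [ 0.45193351 -0.25378323  0.132     ]
```

View pics/c1.png

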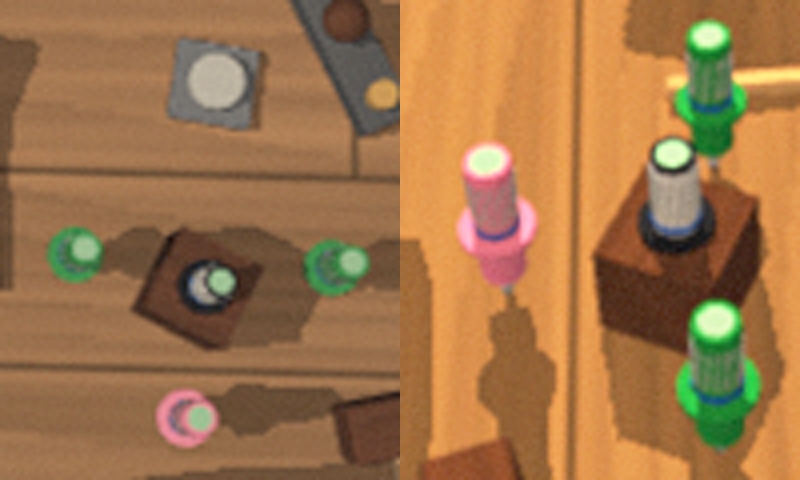

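The crop confirms it: the grey-barrelled gauge with the black collar stands in the dark stand, cap at about (370.5,245.5) in the top view and (238,278.5) in the side view. The green and pink copies around it stand free on the bench.

```bash
python3 - <<'E'
from h import *
import pickle
d=pickle.load(open('d0.pkl','rb'))
T,kt=d['top'];S,ks=d['side']
def cap(im,box):
    r0,r1,c0,c1=box; h=cv2.cvtColor(im[r0:r1,c0:c1],cv2.COLOR_RGB2HSV).astype(int)
    m=((h[...,0]>40)&(h[...,0]<80)&(h[...,1]>30)&(h[...,2]>130)).astype(np.uint8)
    n,l,s,c=cv2.connectedComponentsWithStats(m);i=1+s[1:,4].argmax();return c[i]+[c0,r0],s[i,4]
a=cap(T,(235,257,355,382));b=cap(S,(270,290,228,250));print(a,b)
print(tri(kt,a[0],ks,b[0]),onz(kt,*a[0],.132),onz(ks,*b[0],.132))
p=(onz(kt,*a[0],.132)+onz(ks,*b[0],.132))/2
st=read_state();R=np.array(st['tcp_rot'])
p[2]=st['position'][2]
print(p,(R.T@(p-st['position'])/.3).round(3))
E
```

```text
(array([369.78125, 244.90625]), np.int32(32)) (array([237.75471698, 278.        ]), np.int32(53))
(array([ 0.45408439, -0.2611374 ,  0.13082522]), np.float64(0.0012029234584704908)) [ 0.45459494 -0.26084003  0.132     ] [ 0.45350798 -0.26225747  0.132     ]
[ 0.45405146 -0.26154875  0.24678281] [ 1.285 -0.899  0.002]
```

Call:
{"op": "step_arm", "data": {"steps": [[0.9,-0.6,0,0,0,0,-1],[0.9,-0.6,0,0,0,0,-1],[0.9,-0.6,0,0,0,0,-1],[0.9,-0.6,0,0,0,0,-1],[0.9,-0.6,0,0,0,0,-1],[0.9,-0.6,0,0,0,0,-1],[0.9,-0.6,0,0,0,0,-1],[0.9,-0.6,0,0,0,0,-1]]}}

```text
time_s: 0.82
position: [0.3623, -0.3722, 0.2474]
tcp_rot: [[0.976, 0.22, -0.0], [0.22, -0.976, 0.001], [0.0, -0.001, -1.0]]
force: [0.1, -0.6, 0.1]
opening: 1.003
grasp_force: 0.0
```

Call:
{"op": "step_arm", "data": {"steps": [[0.385,-0.3,0,0,0,0,-1],[0.385,-0.3,0,0,0,0,-1],[0.385,-0.3,0,0,0,0,-1],[0.385,-0.3,0,0,0,0,-1],[0.385,-0.3,0,0,0,0,-1],[0.385,-0.3,0,0,0,0,-1]]}}

```text
time_s: 1.32
position: [0.4543, -0.2609, 0.2474]
tcp_rot: [[0.975, 0.222, -0.001], [0.222, -0.975, -0.0], [-0.001, -0.0, -1.0]]
force: [-0.1, -0.4, -0.0]
opening: 1.006
grasp_force: 0.0
```

```bash
python3 - <<'E'
from h import *
import pickle
st=read_state();c=capture('wrist');k=cam(c,st);pickle.dump((c['image'],k,st),open('d1.pkl','wb'))
save('w1.png',c['image'])
print(st['time_s'],st['position'],np.round(st['tcp_rot'],3).tolist(),st['joint_positions'],st['force'])
print(proj(k,[.454,-.2615,.132]))
im=c['image'];h=cv2.cvtColor(im,cv2.COLOR_RGB2HSV).astype(int)
m=((h[...,0]>40)&(h[...,0]<80)&(h[...,1]>25)&(h[...,1]<110)&(h[...,2]>130)).astype(np.uint8)
n,l,s,cc=cv2.connectedComponentsWithStats(m)
for i in range(1,n):
    if s[i,4]>60: print(cc[i],s[i],onz(k,*cc[i],.132))
E
```

```text
1.3167 [ 0.45432595 -0.26085636  0.24736621] [[0.975, 0.222, -0.001], [0.222, -0.975, -0.0], [-0.001, -0.0, -1.0]] [-4.20784361e+01  2.24824982e+01  9.65150463e+01 -3.49367761e-02
  6.10250135e+01  3.50994787e+01] [-0.08743109 -0.39010811 -0.03311544]
[284.87348668 215.44829499]
[163.34549356 151.64377682] [152 140  24  25 466] [ 0.4821064  -0.16169277  0.132     ]
[285.65822785 213.57594937] [274 202  25  24 474] [ 0.45562013 -0.26176367  0.132     ]
[415.8375 215.7025] [405 205  23  22 400] [ 0.47660023 -0.36199936  0.132     ]
[243.82307692 317.86923077] [235 310  19  17 260] [ 0.35806181 -0.2473897   0.132     ]
```

View pics/w1.png

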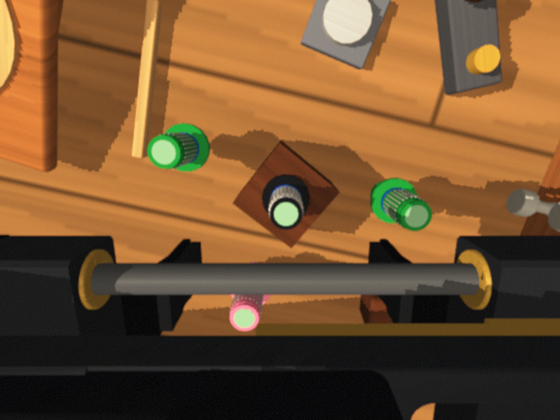

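The wrist view shows the gauge cap at (286,214), between the greens at (163,152) and (416,216), so the TCP is right above it. I'll descend and grip.

Call:
{"op": "step_arm", "data": {"steps": [[0.003,0.003,0.1,0,0,0,-1],[0.003,0.003,0.2,0,0,0,-1],[0.003,0.003,0.3,0,0,0,-1],[0.003,0.003,0.4,0,0,0,-1],[0.003,0.003,0.45,0,0,0,-1],[0.003,0.003,0.45,0,0,0,-1]]}}

```text
time_s: 1.87
position: [0.4521, -0.2627, 0.1092]
tcp_rot: [[0.976, 0.216, -0.006], [0.216, -0.976, 0.005], [-0.005, -0.006, -1.0]]
force: [0.2, 0.0, -0.4]
opening: 1.0
grasp_force: 0.0
```

Call:
{"op": "step_arm", "data": {"steps": [[0,0,0,0,0,0,1],[0,0,0,0,0,0,1],[0,0,0,0,0,0,1],[0,0,0,0,0,0,1],[0,0,0,0,0,0,1],[0,0,0,0,0,0,1],[0,0,0,0,0,0,1],[0,0,0,0,0,0,1]]}}

```text
time_s: 2.53
position: [0.4551, -0.2626, 0.1128]
tcp_rot: [[0.976, 0.219, 0.0], [0.219, -0.976, -0.0], [0.0, 0.0, -1.0]]
force: [-0.6, 0.2, 0.5]
opening: 0.48
grasp_force: 0.0
```

Call:
{"op": "step_arm", "data": {"steps": [[0,0,0,0,0,0,1],[0,0,0,0,0,0,1],[0,0,0,0,0,0,1],[0,0,0,0,0,0,1],[0,0,0,0,0,0,1],[0,0,0,0,0,0,1]]}}

```text
time_s: 3.03
position: [0.4549, -0.2624, 0.1126]
tcp_rot: [[0.976, 0.219, -0.0], [0.219, -0.976, 0.0], [-0.0, -0.001, -1.0]]
force: [1.0, 1.8, 1.7]
opening: 0.315
grasp_force: 30.0
```

Call:
{"op": "step_arm", "data": {"steps": [[0,0,-0.08,0,0,0,1],[0,0,-0.16,0,0,0,1],[0,0,-0.24,0,0,0,1],[0,0,-0.32,0,0,0,1],[0,0,-0.4,0,0,0,1],[0,0,-0.45,0,0,0,1],[0,0,-0.45,0,0,0,1],[0,0,-0.45,0,0,0,1]]}}

```text
time_s: 3.7
position: [0.455, -0.2628, 0.2477]
tcp_rot: [[0.976, 0.219, 0.001], [0.219, -0.976, -0.001], [0.001, 0.001, -1.0]]
force: [-0.0, -0.6, -1.3]
opening: 0.314
grasp_force: 30.0
```

```bash
python3 - <<'E'
from h import *
import pickle
st=read_state();c=capture('wrist');k=cam(c,st);im=c['image']
s2=capture('side');ks=cam(s2)
save('w2.png',np.hstack([im[0:420,130:530],s2['image'][60:480,180:580]]))
h=cv2.cvtColor(im,cv2.COLOR_RGB2HSV).astype(int)
m=((h[...,1]<45)&(h[...,2]>130)).astype(np.uint8)
n,l,s,cc=cv2.connectedComponentsWithStats(m)
print(st['position'],st['force'],st['opening'],st['grasp_force'],st['time_s'],proj(k,[.634,-.281,.024]))
for i in range(1,n):
    if s[i,4]>300: print(cc[i],s[i],onz(k,*cc[i],.024))
R=np.array(st['tcp_rot']);print(R.round(3).tolist())
# previous image too
im,k1,_=pickle.load(open('d1.pkl','rb'))
h=cv2.cvtColor(im,cv2.COLOR_RGB2HSV).astype(int);m=((h[...,1]<45)&(h[...,2]>130)).astype(np.uint8)
ct=max(cv2.findContours(m[:80,280:420].copy(),0,2)[0],key=cv2.contourArea)
e=cv2.fitEllipse(ct);print(e,onz(k1,e[0][0]+280,e[0][1],.024))
E
```

```text
Traceback (most recent call last):
ValueError: all the input array dimensions except for the concatenation axis must match exactly, but along dimension 0, the array at index 0 has size 420 and the array at index 1 has size 360
```

```bash
python3 - <<'E'
from h import *
import pickle
st=read_state();c=capture('wrist');k=cam(c,st);im=c['image']
s2=capture('side');ks=cam(s2)
save('w2.png',np.hstack([im[:,130:530],s2['image'][:,160:560]]))
h=cv2.cvtColor(im,cv2.COLOR_RGB2HSV).astype(int)
m=((h[...,1]<45)&(h[...,2]>130)).astype(np.uint8)
n,l,s,cc=cv2.connectedComponentsWithStats(m)
print(st['position'],st['force'],st['opening'],st['grasp_force'],st['time_s'],proj(k,[.634,-.281,.024]))
for i in range(1,n):
    if s[i,4]>300: print(cc[i],s[i],onz(k,*cc[i],.024))
R=np.array(st['tcp_rot']);print(R.round(3).tolist())
im,k1,_=pickle.load(open('d1.pkl','rb'))
h=cv2.cvtColor(im,cv2.COLOR_RGB2HSV).astype(int);m=((h[...,1]<45)&(h[...,2]>130)).astype(np.uint8)
ct=max(cv2.findContours(m[:80,280:420].copy(),0,2)[0],key=cv2.contourArea)
e=cv2.fitEllipse(ct);print(e,onz(k1,e[0][0]+280,e[0][1],.024))
E
```

```text
[ 0.4541451  -0.26195612  0.24609777] [ 0.23574885  0.14722744 -1.40039971] 0.3144760701000272 29.999434109777212 3.8 [344.39528294  15.66667464]
[339.27097576  27.36420137] [ 301    0   72   66 3218] [ 0.62299547 -0.27879635  0.024     ]
[287.97039474 281.86842105] [238 280 113   5 304] [ 0.34728795 -0.28975006  0.024     ]
[[0.976, 0.219, -0.002], [0.219, -0.976, 0.002], [-0.002, -0.002, -1.0]]
((61.030025482177734, 26.515451431274414), (65.7177505493164, 69.28655242919922), 172.84034729003906) [ 0.62516394 -0.27921406  0.024     ]
```

View pics/w2.png

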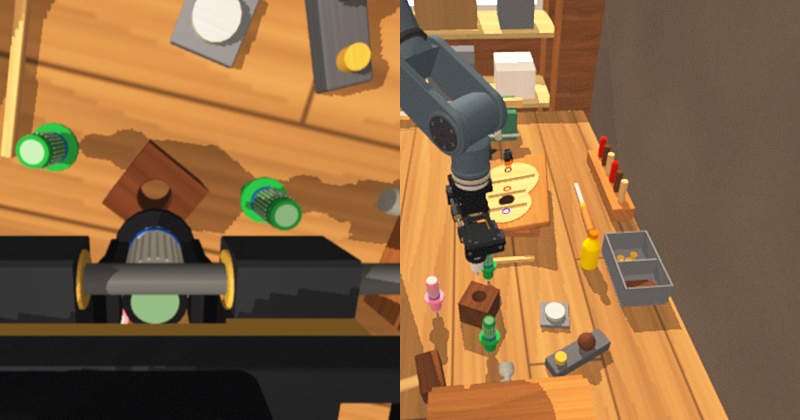

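The gauge is out of the stand and held. The setting block is cut off by the top edge of the wrist view at about (347,18), so I'll go part way and measure it again.

Call:
{"op": "step_arm", "data": {"steps": [[0.1,0.03,0,0,0,0,1],[0.2,0.06,0,0,0,0,1],[0.28,0.085,0,0,0,0,1],[0.34,0.1,0,0,0,0,1],[0.34,0.1,0,0,0,0,1],[0.34,0.1,0,0,0,0,1],[0.34,0.1,0,0,0,0,1]]}}

```text
time_s: 4.48
position: [0.5597, -0.2689, 0.2461]
tcp_rot: [[0.976, 0.219, -0.004], [0.219, -0.976, 0.002], [-0.003, -0.003, -1.0]]
force: [-0.0, -0.1, -1.7]
opening: 0.316
grasp_force: 30.0
```

```bash
cat > blk.py <<'E'
from h import *
st=read_state();c=capture('wrist');k=cam(c,st);im=c['image']
h=cv2.cvtColor(im,cv2.COLOR_RGB2HSV).astype(int)
m=((h[...,1]<45)&(h[...,2]>130)).astype(np.uint8);m[245:]=0
ct=max(cv2.findContours(m,0,2)[0],key=cv2.contourArea);e=cv2.fitEllipse(ct)
P=onz(k,*e[0],.024);R=np.array(st['tcp_rot'])
print(st['time_s'],st['position'],R.round(3).tolist(),e,cv2.contourArea(ct),P.round(4),'proj diam',24*2)
t=np.array(st['position'])+R[:,2]*.1006
print('tip',t.round(4),'shift',(R.T@(P-t)/.3).round(3),st['force'])
E
python3 blk.py
```

```text
4.4833 [ 0.55965964 -0.26888575  0.24606954] [[0.976, 0.219, -0.004], [0.219, -0.976, 0.002], [-0.003, -0.003, -1.0]] ((310.7944641113281, 120.74492645263672), (67.4913558959961, 75.9321517944336), 22.428604125976562) 3521.0 [ 0.6366 -0.2794  0.024 ] proj diam 48
tip [ 0.5593 -0.2687  0.1455] shift [0.245 0.092 0.404] [-0.0153903  -0.13030507 -1.6838136 ]
```

```bash
sed -i 's/>130)/>195)/' blk.py; python3 blk.py
```

```text
4.5333 [ 0.55953761 -0.2690173   0.24644963] [[0.976, 0.219, -0.003], [0.219, -0.976, 0.002], [-0.003, -0.002, -1.0]] ((312.8628845214844, 122.13214111328125), (43.992130279541016, 46.53019332885742), 16.07986831665039) 1605.0 [ 0.6357 -0.2821  0.024 ] proj diam 48
tip [ 0.5592 -0.2688  0.1459] shift [0.24  0.1   0.405] [ 0.3311712  -0.28349924 -1.55371773]
```

Call:
{"op": "step_arm", "data": {"steps": [[0.1,0.04,0,0,0,0,1],[0.19,0.08,0,0,0,0,1],[0.238,0.1,0.05,0,0,0,1],[0.238,0.1,0.15,0,0,0,1],[0.238,0.1,0.25,0,0,0,1],[0.238,0.1,0.35,0,0,0,1],[0.238,0.1,0.37,0,0,0,1],[0.238,0.1,0.37,0,0,0,1]]}}

```text
time_s: 5.25
position: [0.6347, -0.2822, 0.1337]
tcp_rot: [[0.976, 0.218, -0.006], [0.218, -0.976, 0.004], [-0.005, -0.005, -1.0]]
force: [0.0, 0.2, -1.7]
opening: 0.314
grasp_force: 30.0
```

Call:
{"op": "step_arm", "data": {"steps": [[0,0,0,0,0,0,1],[0,0,0,0,0,0,1]]}}

```text
time_s: 5.42
position: [0.6385, -0.2842, 0.1392]
tcp_rot: [[0.976, 0.219, 0.004], [0.219, -0.976, -0.003], [0.003, 0.003, -1.0]]
force: [1.1, -1.2, -1.3]
opening: 0.311
grasp_force: 30.0
```

```bash
python3 - <<'E'
from h import *
st=read_state();print(st['position'],st['force'],st['time_s'])
s=capture('side');save('s3.png',s['image'],(220,350,240,400),5)
print(proj(cam(s),[.635,-.2815,.024]))
E
```

```text
[ 0.63854841 -0.28424999  0.13920051] [ 1.09824049 -1.22198232 -1.30454608] 5.4167
[315.30880268 309.26893814]
```

View pics/s3.png

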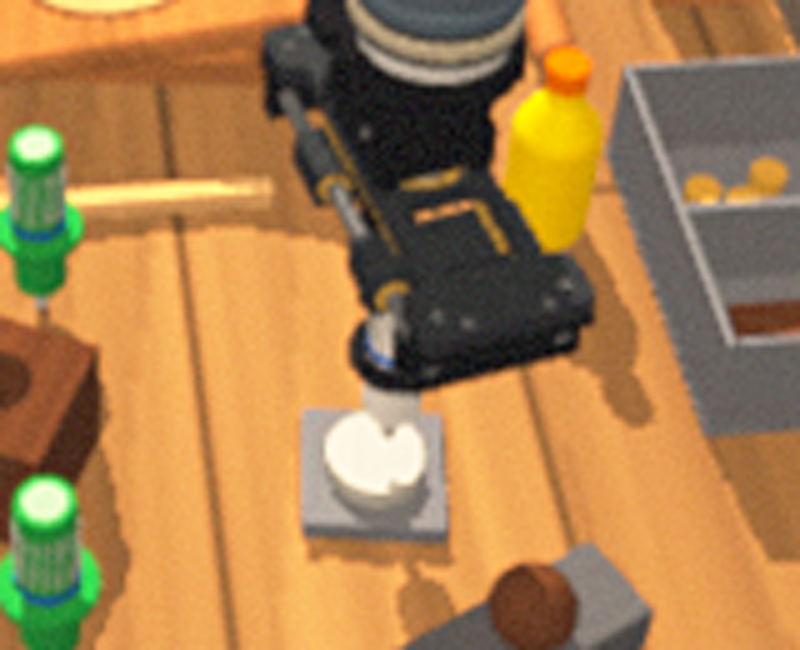

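The side crop shows the tip at about (388,432), just above the pale disc centred at (375,455). I'll let the arm settle, then press slowly.

Call:
{"op": "step_arm", "data": {"steps": [[0,0,0,0,0,0,1],[0,0,0,0,0,0,1],[0,0,0,0,0,0,1]]}}

```text
time_s: 5.72
position: [0.6377, -0.2834, 0.1378]
tcp_rot: [[0.976, 0.219, 0.002], [0.219, -0.976, -0.001], [0.001, 0.001, -1.0]]
force: [-0.9, -0.1, -1.2]
opening: 0.316
grasp_force: 30.0
```

```bash
python3 - <<'E'
from h import *
st=read_state();p=np.array(st['position']);R=np.array(st['tcp_rot']);print(p,R.round(4).tolist(),st['force'],st['time_s'],np.abs(st['qvel']).max())
t=p+R[:,2]*.1006
print('tip',t,'shift',R.T@(np.array([.635,-.2815,.024])-t)/.3)
k=cam(capture('side'));print(proj(k,t))
E
```

```text
[ 0.63772702 -0.28340771  0.13778656] [[0.9757, 0.2191, 0.0016], [0.2191, -0.9757, -0.001], [0.0013, 0.0014, -1.0]] [-0.85845    -0.11816752 -1.19290507] 5.7167 0.5806579284607267
tip [ 0.63788586 -0.28351254  0.03718674] shift [-0.00797399 -0.00871268  0.04393353]
[317.04834168 306.44166639]
```

Call:
{"op": "step_arm", "data": {"steps": [[-0.008,-0.008,0.015,0,0,0,1],[-0.008,-0.008,0.027,0,0,0,1],[-0.008,-0.008,0.036,0,0,0,1],[-0.008,-0.008,0.042,0,0,0,1],[-0.008,-0.008,0.048,0,0,0,1],[-0.008,-0.008,0.053,0,0,0,1],[-0.008,-0.008,0.057,0,0,0,1],[-0.008,-0.008,0.057,0,0,0,1]]}}

```text
time_s: 6.43
position: [0.6342, -0.281, 0.1193]
tcp_rot: [[0.976, 0.219, -0.001], [0.219, -0.976, 0.001], [-0.001, -0.001, -1.0]]
force: [-1.1, 1.3, 2.0]
opening: 0.315
grasp_force: 30.0
```

Call:
{"op": "step_arm", "data": {"steps": [[0,0,0,0,0,0,1],[0,0,0,0,0,0,1],[0,0,0,0,0,0,1]]}}

```text
time_s: 6.68
position: [0.6344, -0.2812, 0.1196]
tcp_rot: [[0.976, 0.219, -0.0], [0.219, -0.976, 0.0], [-0.0, -0.0, -1.0]]
force: [-2.5, 0.7, 0.9]
opening: 0.317
grasp_force: 30.0
```

```bash
python3 - <<'E'
from h import *
st=read_state();p=np.array(st['position']);R=np.array(st['tcp_rot']);print(p,R.round(4).tolist(),st['force'],st['time_s'])
t=p+R[:,2]*.1006
print('tip',t)
E
```

```text
[ 0.63436821 -0.28124148  0.11962764] [[0.9757, 0.219, -0.0002], [0.219, -0.9757, 0.0002], [-0.0001, -0.0002, -1.0]] [-2.47306433  0.6569238   0.88636434] 6.6833
tip [ 0.63435003 -0.28122269  0.01902765]
```

Call:
{"op": "step_arm", "data": {"steps": [[0,0,0.003,0,0,0,1],[0,0,0.003,0,0,0,1],[0,0,0.003,0,0,0,1],[0,0,0.003,0,0,0,1],[0,0,0.003,0,0,0,1],[0,0,0.003,0,0,0,1],[0,0,0.003,0,0,0,1],[0,0,0.003,0,0,0,1]]}}

```text
time_s: 7.35
position: [0.6345, -0.2814, 0.1186]
tcp_rot: [[0.976, 0.219, 0.0], [0.219, -0.976, -0.0], [0.0, 0.0, -1.0]]
force: [-2.1, 0.5, 1.4]
opening: 0.315
grasp_force: 30.0
```

Call:
{"op": "step_arm", "data": {"steps": [[0,0,0,0,0,0,1],[0,0,0,0,0,0,1],[0,0,0,0,0,0,1],[0,0,0,0,0,0,1],[0,0,0,0,0,0,1],[0,0,0,0,0,0,1],[0,0,0,0,0,0,1]]}}

```text
time_s: 7.93
position: [0.6345, -0.2814, 0.1186]
tcp_rot: [[0.976, 0.219, 0.0], [0.219, -0.976, -0.0], [0.0, 0.0, -1.0]]
force: [-1.5, 0.4, 2.0]
opening: 0.314
grasp_force: 30.0
```

```bash
python3 - <<'E'
from h import *
st=read_state();print(st['position'],st['force'],st['time_s'])
s=capture('side');save('s4.png',s['image'],(250,340,270,370),6)
E
```

```text
[ 0.63448837 -0.28137499  0.11857917] [-1.51810985  0.36144755  2.00167457] 7.9333
```

View pics/s4.png

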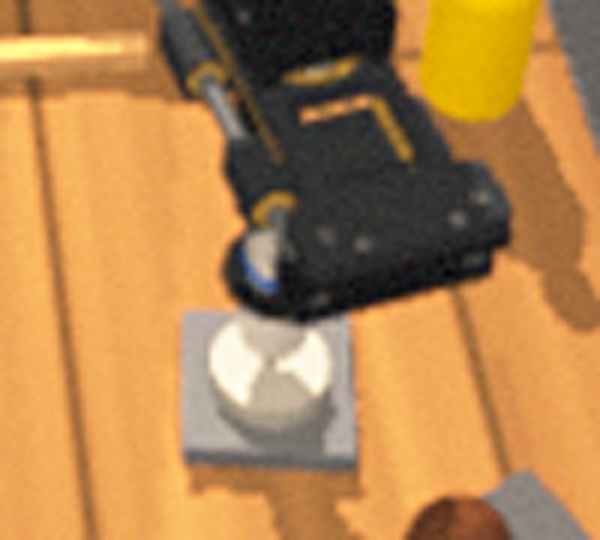

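The side crop shows the tip pressed on the middle of the disc at about (272,368); 3.4 N over the unloaded reading matches half travel, held for over 1 s. Next I'll lift and go toward the ukulele.

Call:
{"op": "step_arm", "data": {"steps": [[0,0,-0.06,0,0,0,1],[0,0,-0.16,0,0,0,1],[0,0,-0.26,0,0,0,1],[0,0,-0.36,0,0,0,1],[0,0,-0.45,0,0,0,1],[0,0,-0.47,0,0,0,1],[0,0,-0.47,0,0,0,1]]}}

```text
time_s: 8.57
position: [0.636, -0.2825, 0.262]
tcp_rot: [[0.976, 0.219, 0.006], [0.219, -0.976, -0.004], [0.005, 0.005, -1.0]]
force: [-0.1, 0.7, -2.3]
opening: 0.316
grasp_force: 30.0
```

```bash
python3 - <<'E'
from h import *
import pickle
st=read_state();p=np.array(st['position']);R=np.array(st['tcp_rot']);print(p,st['force'],st['time_s'],st['joint_positions'].round(1))
print(R.T@(np.array([.475,.135,p[2]])-p)/.3)
d=pickle.load(open('d0.pkl','rb'));T,k=d['top']
h=cv2.cvtColor(T,cv2.COLOR_RGB2HSV).astype(int)
# workboard + top: saturation/hue clusters
print(h[240,240],h[260,240],h[225,215],h[180,200])
E
```

```text
[ 0.63597094 -0.28246224  0.26203852] [-0.05180884  0.68686717 -2.29763267] 8.5667 [-33.1  35.   70.3  -0.   74.3  44.2]
[-0.21884469 -1.47523848 -0.00844818]
[ 12 149 182] [ 13 126 158] [ 15 116 219] [ 11 144 183]
```

Call:
{"op": "step_arm", "data": {"steps": [[-0.02,-0.12,0,0,0,0,1],[-0.035,-0.24,0,0,0,0,1],[-0.05,-0.36,0,0,0,0,1],[-0.07,-0.48,0,0,0,0,1],[-0.09,-0.6,0,0,0,0,1],[-0.105,-0.72,0,0,0,0,1],[-0.12,-0.82,0,0,0,0,1],[-0.13,-0.9,0,0,0,0,1]]}}

```text
time_s: 9.23
position: [0.5343, -0.0238, 0.2568]
tcp_rot: [[0.975, 0.22, -0.006], [0.22, -0.976, 0.002], [-0.005, -0.003, -1.0]]
force: [0.3, 0.4, -2.0]
opening: 0.315
grasp_force: 30.0
```

Call:
{"op": "step_arm", "data": {"steps": [[-0.02,-0.12,0,0,0,0,1],[-0.035,-0.24,0,0,0,0,1],[-0.05,-0.36,0,0,0,0,1],[-0.07,-0.48,0,0,0,0,1],[-0.09,-0.57,0,0,0,0,1],[-0.09,-0.57,0,0,0,0,1],[-0.09,-0.57,0,0,0,0,1],[-0.09,-0.57,0,0,0,0,1]]}}

```text
time_s: 9.9
position: [0.4732, 0.1342, 0.2582]
tcp_rot: [[0.976, 0.22, -0.002], [0.22, -0.976, -0.001], [-0.002, 0.0, -1.0]]
force: [0.1, -0.5, -0.8]
opening: 0.312
grasp_force: 30.0
```

```bash
python3 - <<'E'
from h import *
import pickle
st=read_state();c=capture('wrist');k=cam(c,st);pickle.dump((c['image'],k,st),open('d5.pkl','wb'))
save('w5.png',c['image'])
print(st['time_s'],st['position'],np.round(st['tcp_rot'],4).tolist(),st['force'],st['joint_positions'].round(1))
h=cv2.cvtColor(c['image'],cv2.COLOR_RGB2HSV).astype(int)
m=(((h[...,0]<5)|(h[...,0]>172))&(h[...,1]>170)&(h[...,2]>120)).astype(np.uint8)
n,l,s,cc=cv2.connectedComponentsWithStats(m)
for i in range(1,n):
    if s[i,4]>40: print(cc[i],s[i])
print(proj(k,[.558,.154,.072]))
E
```

```text
9.9 [0.47315821 0.13417619 0.25817937] [[0.9756, 0.2196, -0.0019], [0.2196, -0.9756, -0.0007], [-0.002, 0.0003, -1.0]] [ 0.1100041  -0.51158585 -0.77051717] [  2.8  19.2 100.   -0.   60.9  80.1]
[283.29432624 108.14893617] [271  95  26  27 282]
[283.31552088 104.30486649]
```

View pics/w5.png

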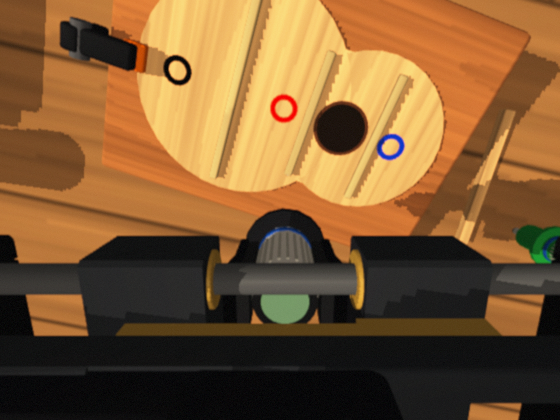

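The wrist view shows the red ring at (283,108), blue at (390,147) and black at (177,70). The braces run from (265,0) to (219,178), which gives the plate's yaw.

```bash
cat > pl.py <<'E'
from h import *
import pickle
d=pickle.load(open('d0.pkl','rb'));T,kt=d['top'];S,ks=d['side'];W,kw,st=pickle.load(open('d5.pkl','rb'))
sub=S[178:198,255:280].astype(int);sc=sub[...,0]-(sub[...,1])
hh=cv2.cvtColor(S[178:198,255:280],cv2.COLOR_RGB2HSV)
w=np.clip(sc-np.median(sc)-40,0,None).astype(float);yy,xx=np.mgrid[:20,:25]
rs=np.array([(w*xx).sum()/w.sum()+255,(w*yy).sum()/w.sum()+178]);print('side red',rs,(w>0).sum(),np.ptp(xx[w>0]),np.ptp(yy[w>0]))
rt=np.array([239.23,212.77]);rw=np.array([283.3,108.1])
def tr(*o):
    A=np.zeros((3,3));b=np.zeros(3)
    for k,p in o:
        c,dd=ray(k,*p);dd=dd/np.linalg.norm(dd);M=np.eye(3)-np.outer(dd,dd);A+=M;b+=M@c
    x=np.linalg.solve(A,b);return x.round(4),[ (proj(k,x)-p).round(1).tolist() for k,p in o]
red=tr((kt,rt),(ks,rs),(kw,rw));print('red',red)
blue=tr((kt,(271.95,217.6)),(ks,(265.68,210.47)),(kw,(390,147)));print('blue',blue)
def onplane(k,u,v,p0,n):
    o,dd=ray(k,u,v);return o+dd*(n@(p0-o))/(n@dd)
psi=0.
for i in range(10):
    n=np.array([-np.sin(.24)*np.cos(psi),-np.sin(.24)*np.sin(psi),np.cos(.24)])
    a=onplane(kw,265,0,blue[0],n);b=onplane(kw,219,178,blue[0],n);psi=np.arctan2(*(a-b)[1::-1])
print('psi',psi,'n',n.round(4))
for p0 in (red[0],blue[0]): print(onplane(kw,*rw,p0,n).round(4),'bk',onplane(kw,177,70,p0,n).round(4))
E
python3 pl.py
```

```text
side red [266.88872621 188.18155198] 34 13 11
red (array([0.5538, 0.1535, 0.0687]), [[0.0, 0.1], [0.5, -0.0], [-0.4, 1.1]])
blue (array([0.5411, 0.0454, 0.0691]), [[0.1, -0.1], [0.3, -0.0], [-0.8, 1.1]])
psi -0.11157320543971781 n [-0.2362  0.0265  0.9713]
[0.5549 0.1533 0.069 ] bk [0.5661 0.2554 0.0689]
[0.5548 0.1533 0.0695] bk [0.5661 0.2552 0.0695]
```

```bash
cat > go.py <<'E'
from h import *
import sys
from scipy.spatial.transform import Rotation as Ro
red=np.array([.5545,.1533,.069]);n=np.array([-.2362,.0265,.9713]);c=float(sys.argv[1])
st=read_state();p=np.array(st['position']);R=np.array(st['tcp_rot'])
z=-n/np.linalg.norm(n);a=np.cross(R[:,2],z);s=np.linalg.norm(a);rv=a/s*np.arctan2(s,R[:,2]@z)
print('t',st['time_s'],'p',p.round(4),'F',np.round(st['force'],2),'Fn',np.dot(st['force'],n).round(2),st['opening'])
tip=p+R[:,2]*.1006;dd=tip-red
print('gap along n',dd@n,'lateral',(dd-(dd@n)*n).round(4),'angle',s)
print('shift',(R.T@(red+n*(.1006+c)-p)/.3).round(4),'rot',(np.degrees(R.T@rv)/45).round(4))
E
python3 go.py 0.025
```

```text
t 9.95 p [0.4736 0.1337 0.2585] F [ 0.37  0.22 -1.38] Fn -1.43 0.3171983133382321
gap along n 0.10494002052996104 lateral [-0.0562 -0.0224 -0.013 ] angle 0.23884721837806394
shift [ 0.1835 -0.0373  0.2247] rot [-0.0992  0.2906 -0.    ]
```

Call:
{"op": "step_arm", "data": {"steps": [[0.04,-0.01,0,-0.03,0.09,0,1],[0.08,-0.02,0.03,-0.06,0.18,0,1],[0.12,-0.03,0.08,-0.085,0.25,0,1],[0.16,-0.037,0.13,-0.099,0.29,0,1],[0.183,-0.037,0.18,-0.099,0.29,0,1],[0.183,-0.037,0.215,-0.099,0.29,0,1],[0.183,-0.037,0.225,-0.099,0.29,0,1],[0.183,-0.037,0.225,-0.099,0.29,0,1]]}}

```text
time_s: 10.62
position: [0.5243, 0.1561, 0.1906]
tcp_rot: [[0.95, 0.208, 0.234], [0.22, -0.975, -0.027], [0.222, 0.077, -0.972]]
force: [-0.0, 0.5, -1.6]
opening: 0.317
grasp_force: 30.0
```

Call:
{"op": "step_arm", "data": {"steps": [[0,0,0,0,0,0,1],[0,0,0,0,0,0,1],[0,0,0,0,0,0,1],[0,0,0,0,0,0,1],[0,0,0,0,0,0,1],[0,0,0,0,0,0,1]]}}

```text
time_s: 11.12
position: [0.5247, 0.1574, 0.1925]
tcp_rot: [[0.948, 0.21, 0.238], [0.222, -0.975, -0.026], [0.226, 0.077, -0.971]]
force: [0.3, 0.1, -0.3]
opening: 0.313
grasp_force: 30.0
```

```bash
python3 go.py 0.004; python3 - <<'E'
from h import *
s=capture('side');t=capture('top')
a=cv2.resize(s['image'][150:230,225:305],(400,400),interpolation=cv2.INTER_CUBIC)
b=cv2.resize(t['image'][175:255,200:280],(400,400),interpolation=cv2.INTER_CUBIC)
save('s6.png',np.hstack([a,b]))
st=read_state();tip=np.array(st['position'])+np.array(st['tcp_rot'])[:,2]*.1006
k=cam(s);print('tip px in crop',(proj(k,tip)-[225,150])*5,'red',(proj(k,[.5545,.1533,.069])-[225,150])*5)
E
```

```text
t 11.1167 p [0.5247 0.1574 0.1925] F [ 0.31  0.13 -0.26] Fn -0.32 0.31349842448678467
gap along n 0.02649280018566219 lateral [0.0004 0.0008 0.0001] angle 0.0018194099427368243
shift [-0.0015  0.0023  0.075 ] rot [-0.0007 -0.0022  0.    ]
tip px in crop [203.22136287 155.83751222] red [213.00322745 190.40171736]
```

View pics/s6.png

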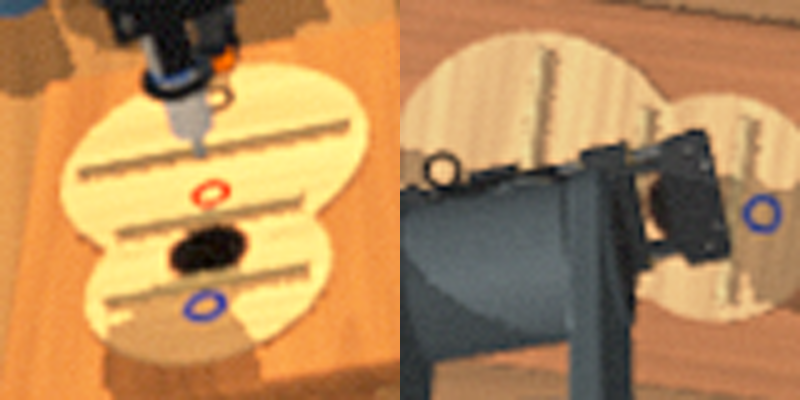

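The side crop shows the tip at (200,155) above the red ring at (211,194), within a pixel of prediction. I'll approach and press gently.

Call:
{"op": "step_arm", "data": {"steps": [[-0.0015,0.002,0.02,0,0,0,1],[-0.0015,0.002,0.04,0,0,0,1],[-0.0015,0.002,0.055,0,0,0,1],[-0.0015,0.002,0.07,0,0,0,1],[-0.0015,0.002,0.08,0,0,0,1],[-0.0015,0.002,0.087,0,0,0,1],[-0.0015,0.002,0.092,0,0,0,1],[-0.0015,0.002,0.096,0,0,0,1]]}}

```text
time_s: 11.88
position: [0.531, 0.1559, 0.1638]
tcp_rot: [[0.949, 0.21, 0.236], [0.222, -0.975, -0.026], [0.225, 0.077, -0.971]]
force: [-0.3, 0.5, 1.1]
opening: 0.311
grasp_force: 30.0
```

Call:
{"op": "step_arm", "data": {"steps": [[0,0,0,0,0,0,1],[0,0,0,0,0,0,1],[0,0,0,0,0,0,1],[0,0,0,0,0,0,1],[0,0,0,0,0,0,1]]}}

```text
time_s: 12.3
position: [0.531, 0.1559, 0.1642]
tcp_rot: [[0.949, 0.21, 0.237], [0.222, -0.975, -0.026], [0.225, 0.077, -0.971]]
force: [-0.9, -0.2, 0.4]
opening: 0.313
grasp_force: 30.0
```

```bash
python3 go.py -0.006
```

```text
t 12.3 p [0.531  0.1559 0.1642] F [-0.92 -0.25  0.38] Fn 0.58 0.3126070550033986
gap along n -0.0025481013146501485 lateral [-0.0003  0.0001 -0.0001] angle 0.0010015355515955102
shift [0.0012 0.0002 0.0115] rot [-0.0007 -0.001   0.    ]
```

Call:
{"op": "step_arm", "data": {"steps": [[0,0,0.003,0,0,0,1],[0,0,0.006,0,0,0,1],[0,0,0.009,0,0,0,1],[0,0,0.011,0,0,0,1],[0,0,0.011,0,0,0,1],[0,0,0.011,0,0,0,1],[0,0,0.011,0,0,0,1],[0,0,0.011,0,0,0,1]]}}

```text
time_s: 12.97
position: [0.5319, 0.1558, 0.1608]
tcp_rot: [[0.949, 0.21, 0.237], [0.222, -0.975, -0.026], [0.225, 0.077, -0.971]]
force: [-1.9, -0.4, 1.9]
opening: 0.313
grasp_force: 30.0
```

Call:
{"op": "step_arm", "data": {"steps": [[0,0,0,0,0,0,1],[0,0,0,0,0,0,1],[0,0,0,0,0,0,1],[0,0,0,0,0,0,1],[0,0,0,0,0,0,1],[0,0,0,0,0,0,1]]}}

```text
time_s: 13.47
position: [0.5319, 0.1558, 0.1608]
tcp_rot: [[0.949, 0.21, 0.237], [0.222, -0.975, -0.026], [0.226, 0.077, -0.971]]
force: [-2.4, 0.5, -0.3]
opening: 0.314
grasp_force: 30.0
```

```bash
python3 go.py -0.006; python3 - <<'E'
from h import *
s=capture('side');w=capture('wrist')
a=cv2.resize(s['image'][160:220,235:295],(480,480),interpolation=cv2.INTER_CUBIC)
save('s7.png',a)
E
python3 go.py -0.006
```

```text
t 13.4667 p [0.5319 0.1558 0.1608] F [-2.38  0.52 -0.35] Fn 0.24 0.31365418168185155
gap along n -0.00601151282486014 lateral [-0.0002  0.0001 -0.0001] angle 0.0010431009456294054
shift [ 0.0009  0.0003 -0.    ] rot [-0.0007 -0.0011 -0.    ]
t 13.5667 p [0.5319 0.1558 0.1608] F [-3.05  0.24  0.6 ] Fn 1.31 0.312898643676267
gap along n -0.006021701868506583 lateral [-0.0002  0.0001 -0.0001] angle 0.0010060852923715058
shift [ 0.0009  0.0003 -0.0001] rot [-0.0008 -0.001   0.    ]
```

View pics/s7.png

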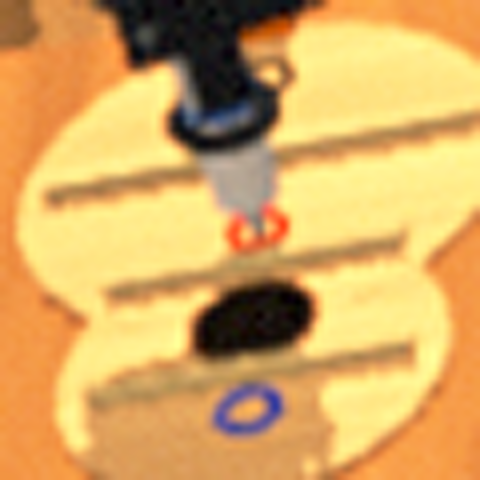

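The tip sits inside the red ring at (260,228) and the ring's centre is at about (257,229). Geometry puts the plunger about 6 mm in, and the force readings roughly agree at about 2.7 N. I'm handing in.

```bash
python3 -c "
from rig import *
print(hand_in())"
```

```text
the job is handed in; nothing more can be done
None
```

I checked the gauge's zero on the middle of the setting block, held half in for over a second, then handed the job in with it held square in the red ring, plunger about 6 mm in; no verdict was returned.

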